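Cock the dynamics trolley in the spring launcher

TASK

Get the trolley ready for a spring launch: roll it along its track so that the card standing on it passes right through the fork of the light gate, then press its nose against the spring launcher until the plunger is pushed in by 20 mm (within 3 mm; the second ring on the rod's tail then stands level with the launcher's rear face). Finish while still holding the trolley there with the gripper, steady, the spring pushing back. Keep all its wheels on the track, never drive the plunger near the end of its 35 mm stroke, do not touch the light gate, and leave the two brass masses and the marker pen where they are.

Things in the scene. Friction and masses are not known exactly. Their poses are not given: they have to be found in the camera images.
- track: Straight aluminium track, 632 x 72 mm, fixed on the bench. Origin: its middle, at bench level; +x along it towards the spring launcher (robot's left), +y across it towards the robot (white scale tape side), z up. Wheels roll on the deck, z = 34 mm, between side lips rising to z = 40 mm (3 mm side play). Feet at x = +-235 mm, 114 mm across. Black end stop at x = -292 mm.
- trolley: Loose grey trolley, 240 x 60 mm, 0.4 to 0.7 kg, four free wheels. Origin: its middle, on the deck; +x to its nose face (x = +120 mm, faces the launcher). Flat sides y = +-30 mm, 12 to 42 mm above the origin (46 to 76 mm above the bench), free to grip; gripped near the tail (x = -85 mm) the gripper stays clear of the gate. Disc masses on a pin at x = -2 mm, top 68 mm. Start place varies.
- card_rear (a point): Rear edge (tail side) of the upright white card on the trolley, half-way up it, 55 mm ahead of the trolley's origin. The card runs from x = 55 to 110 mm of the trolley, is 3 mm thick and its top is 90 mm above the trolley's origin. At the start the whole card is on the tail's side of the gate.
- light_gate: Light gate fixed to the track: post on the side away from the robot (y = -49 mm, top 174 mm above the bench) with a grey fork hanging over the track. Origin: on the track's middle line at bench level, axes as the track's; it sits at x = 75 to 100 mm of the track. Fork 18 mm thick along x, prongs 44 mm apart, 96 to 160 mm above the bench: the card passes between them, the trolley's body below.
- launcher: Spring launcher bolted on the track's +x end: aluminium block 50 x 34 mm, 46 mm above the deck, with a plunger through it along x. Origin: the track's middle, on the deck (34 mm above the bench), axes as the track's; spring seat at x = 222 mm, rear face at x = 283 mm, plunger axis 30 mm above the deck.
- plunger_face (a point): Centre of the front face of the plunger's round head (30 mm across), which the trolley's nose meets. Free, it is at x = 170 mm of the track, 64 mm above the bench; it moves along the track's +x as the plunger goes in.
- plunger (a joint): How far the plunger is pushed in, m: 0 free, 0.035 at the end of its stroke. Spring: about 2 N at the start and 0.4 N more for each mm (10 N at 20 mm); let go, it throws the trolley back. The rod's tail comes out of the launcher's rear face as the plunger goes in; dark rings on it come level with that face at 10, 20 and 30 mm.
- mass_a: Bystander: loose brass mass with a knob, 24 mm across, 41 mm tall, standing on the bench beside the track on the side away from the robot. Origin at its underside.
- mass_b: Bystander: second loose brass mass, same as the first, nearby. Origin at its underside.
- marker: Bystander: loose marker pen, 135 mm long, 17 mm thick, lying on the bench on the robot's side of the track. Origin at the middle of its underside.

How it is judged:
On the way:
1. the card has passed right through the light gate, towards the launcher, with the trolley on its track (x of card_rear in the frame of light_gate above 0 m and z of trolley in the frame of track below 0.04 m), for 0.1 s.
At the end, for the whole second after the job is handed in: The gripper's fingers hold the trolley (more than 2 N) pressed against the launcher (more than 5 N) with the plunger 17 to 23 mm in and steady (under 10 mm/s), all wheels on the track (height within 4 mm, level within 0.05 rad), the card fully past the light gate on the launcher's side (value of joint plunger between 0.017 and 0.023 m and contact force between trolley and launcher above 5 N and contact force between the fingers and trolley above 2 N and x of card_rear in the frame of light_gate above 0 m and z of trolley in the frame of track between 0.03 and 0.038 m and angle between the z axis of trolley and the z axis of track, either way round below 0.05 rad and angle between the x axis of trolley and the x axis of track, either way round below 0.08 rad and linear speed of trolley below 0.01 m/s); the arm keeps its last pose, push and grip.
It fails at once if the plunger is driven to or near the end of its stroke (more than 32 mm in) (value of joint plunger above 0.032 m).
It fails at once if the trolley is lifted off its track (more than 8 mm) (z of trolley in the frame of track above 0.042 m).
It fails at once if the light gate is touched (more than 1 N) (contact force between light_gate and anything else above 1 N).
It fails at once if a brass mass or the marker pen is shifted by more than 15 mm (distance of any of mass_a, mass_b, marker from where it was at the start of the episode above 0.015 m).
It also fails if it takes over 32 s, if anything falls off the work surface, if the arm or the gripper's body presses on something with over 40 N, if the wrist force passes 120 N, or if a joint passes its speed limit or range.

ROBOT

A 6-joint arm with a two-finger parallel gripper is mounted at the origin on a cart in front of the work surface, level with it; the furniture and walls round the work are solid. World frame = base frame: x ahead of the robot, y to its left, z up, the work surface at z = 0. Lengths are in m, angles in rad, forces in N, time in s.
With the tool pointing down it reaches from about 0.35 to 0.775 m from the base axis. Payload 7.3 kg.
Tool frame: the origin (TCP) lies at the centre of the arm's flange, where the gripper is bolted on; the fingertips stand 178 mm ahead of it and the grasp point (between the pads) lies 159 mm ahead of it; z points along the fingers, y is the line along which they close (so a half turn about z gives the same grasp; the last joint's range is limited). The gripper opens to 92 mm and grips with 3 to 60 N. Pads are 19 mm wide; open, the fingers measure 130 mm over their backs; the gripper's body (75 mm by 190 mm) begins 47 mm behind the grasp point.
Start: joints at [-1.32, 0.342, 1.524, -0, 1.275, -0.146], TCP at [0.203, -0.484, 0.405] pointing down, gripper open.
Joint ranges: [-2.53, 2.53], [-0.77, 2.02], [0.04, 2.7], [-1, 4.14], [0.28, 2.66], [-3.11, 3.11]. Speed limits (rad/s): [2.57, 2.57, 3.14, 3.14, 3.14, 3.14].

INTERFACE

Orientations are given as [roll, pitch, yaw] about the fixed x, y, z axes, in that order (R = Rz(yaw) Ry(pitch) Rx(roll)).
In Python, from cell import robot, camrig gives the robot as it stands (robot), with the cameras (camrig).
- The arm moves only by the shell command python3 drive.py [OPENING] [FORCE], which reads ROWS from standard input. ROWS is a JSON list that holds a single list of rows (three levels of brackets), with 1 to 8 rows, each of 6 numbers: dx, dy, dz in fractions of the full range, 1 being 1 m, then a rotation vector rx, ry, rz in fractions of the full range, 1 being 120 degrees; each row shifts and turns the commanded pose from where the row before left it, along the tool's axes as they then stand; what a row does not reach is not made up. A row lasts 1/12 s, in which the tool goes at most 0.0417 m and 0.125 rad, less where a joint would pass 70% of its speed; a pose out of reach is approached as far as the arm can. OPENING is the finger opening in m, set as the command begins (- or left out keeps the last). The fingers move at their own pace and stop on an object; FORCE is the grip in N (left out, the last holds). Time passes only in rows, so rows that do not move let the fingers close. It prints the time, the measured TCP pose, the force, the opening and the grip force at its end. A shift or turn number past 1, either way, is cut back to 1. Input that does not fit is refused with a message, and nothing moves.
- robot.observe(): the state, without advancing time (a new reading comes with each control period).
- camrig.read_camera(name): name is "scene" or "side" or "wrist"; returns a dict with "image" (400x640x3 uint8, red, green, blue), "fx", "fy", "cx", "cy" (pixels), "pose" (4x4, takes a point from camera to world coordinates). Camera axes: x right, y down, z forward; pixel columns grow to the right and rows downward; lengths in m; the calibration is good to about 2 mm. The wrist camera is an equidistant fisheye: a pixel r from the principal point sees the ray r / f radians off the axis. A picture is of the moment at which its call begins. There is no depth.
- robot.hand_in(): hands the job in; it is judged then, once.
The state is a dict: "time": time; "qpos": joint angles; "qvel": joint speeds; "joint_efforts": joint torques, N m; "tool_pos": TCP position; "tool_rot": TCP orientation; "contact_force": force on the tool from outside, world axes, zero at the start; "torque": the same for the moment, N m; "opening": finger opening in m; "grip_force": force on a finger pad.
Only numpy, scipy, OpenCV 4.12 (cv2) and the standard library are available. Lean on these libraries where they do the work, as an engineer would, in place of code of your own. Each camera call takes 0.05 s, during which the arm holds its last target. There are 200 camera calls.

## Working session

There is one attempt and no reset: what is moved stays moved. The work goes in short steps, Python scripts to look and compute and a shell command to move; the robot and the scene stay as the last step left them, time stands still between calls to the robot, and variables do not carry over. Pictures are saved under pics/ and viewed, at most 10 in all, crops included, and the job is handed in when it is done.

```bash
ls; mkdir -p pics; python3 - <<'E'
from cell import robot, camrig
import cv2,numpy as np
for n in ["scene","side","wrist"]:
    c=camrig.read_camera(n); cv2.imwrite(f"pics/{n}0.png",c["image"][:,:,::-1]); print(n,c["fx"],c["fy"],c["cx"],c["cy"],np.round(c["pose"],4).tolist())
s=robot.observe();print(s)
E
```

```text
cell.py
drive.py
pics
scene 455.60627927885736 455.60627927885736 322.7320911789049 202.06659208351425 [[-0.6882, -0.5614, 0.4597, 0.1345], [-0.7255, 0.5287, -0.4405, 0.4848], [0.0043, -0.6367, -0.7711, 0.8047], [0.0, 0.0, 0.0, 1.0]]
side 466.96693630366485 466.96693630366485 322.5336303824516 199.58982553875074 [[-0.9639, -0.1643, 0.2094, 0.3564], [-0.2658, 0.6362, -0.7243, 0.7292], [-0.0142, -0.7538, -0.6569, 0.6717], [0.0, 0.0, 0.0, 1.0]]
wrist 309.70691628693146 309.70691628693146 317.86485657412703 202.62577545492883 [[0.3868, -0.8884, -0.2474, 0.269], [-0.9222, -0.3727, -0.1035, -0.4565], [-0.0003, 0.2682, -0.9634, 0.384], [0.0, 0.0, 0.0, 1.0]]
{'time': 0.15, 'qpos': array([-1.32000902e+00,  3.42553396e-01,  1.52477113e+00,  2.12481760e-05,
        1.27539085e+00, -1.45993530e-01]), 'qvel': array([ 0.00162296, -0.00023028, -0.00356753, -0.00069939,  0.00198284,
       -0.00180381]), 'joint_efforts': array([ 1.36852152e-03, -4.31469941e+01, -2.44351673e+01,  7.18492689e-02,
        5.37229422e-02, -9.01088697e-05]), 'tool_pos': array([ 0.20289008, -0.48411123,  0.40421855]), 'tool_rot': array([-3.14048483e+00, -1.83433554e-04,  3.96774541e-01]), 'contact_force': array([0.63633259, 0.00776854, 0.53993804]), 'torque': array([ 0.00011739, -0.00632785, -0.01688961]), 'grip_force': 0.0, 'opening': 0.09211138606396939}
```

View pics/scene0.png

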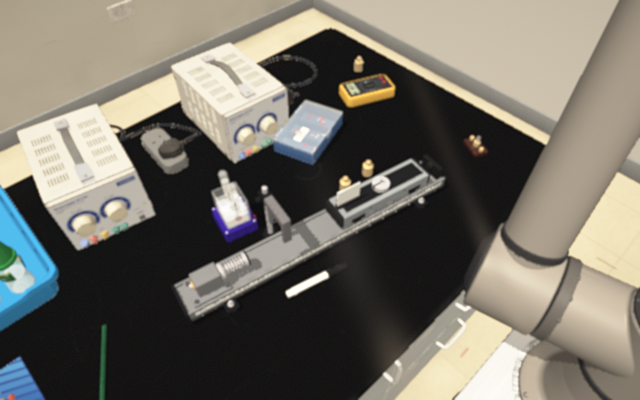

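View pics/side0.png

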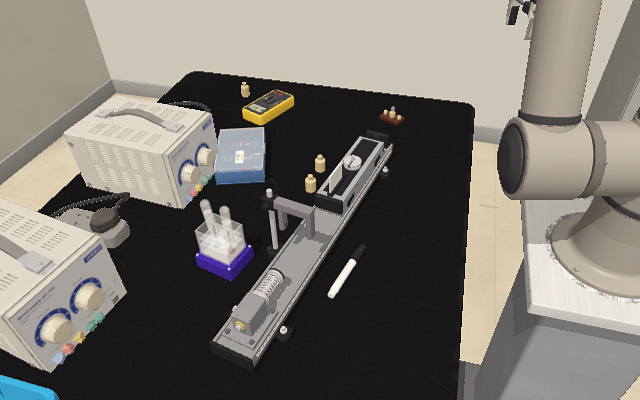

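Scene picture: the track runs from (185,300) to (440,175), with the trolley at (330–430, 165–220) and the gate at (278,215). Side picture: track from (235,350) to (378,140), trolley at (318–390, 140–210). I'll enlarge both to pick the points.

```bash
python3 - <<'E'
import cv2
a=cv2.imread("pics/scene0.png")[145:325,165:455]; cv2.imwrite("pics/sc1.png",cv2.resize(a,None,fx=2.75,fy=2.75,interpolation=cv2.INTER_CUBIC))
a=cv2.imread("pics/side0.png")[125:375,200:410]; cv2.imwrite("pics/si1.png",cv2.resize(a,None,fx=2.4,fy=2.4,interpolation=cv2.INTER_CUBIC))
E
```

```text
(no output)
```

View pics/sc1.png

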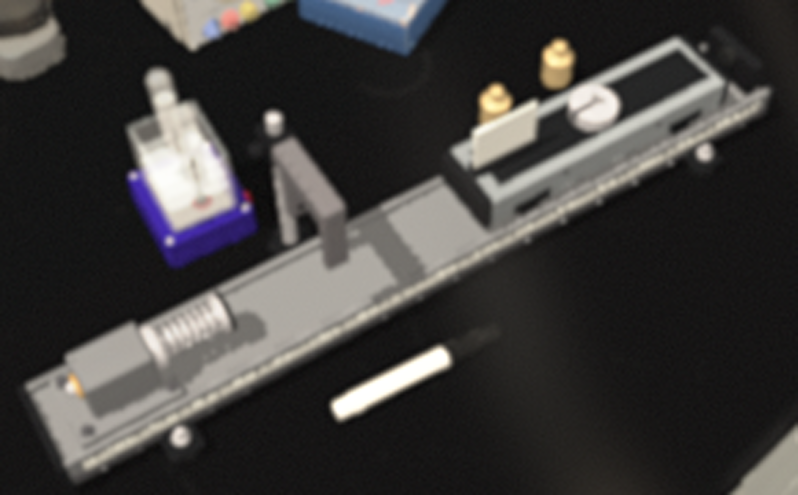

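View pics/si1.png

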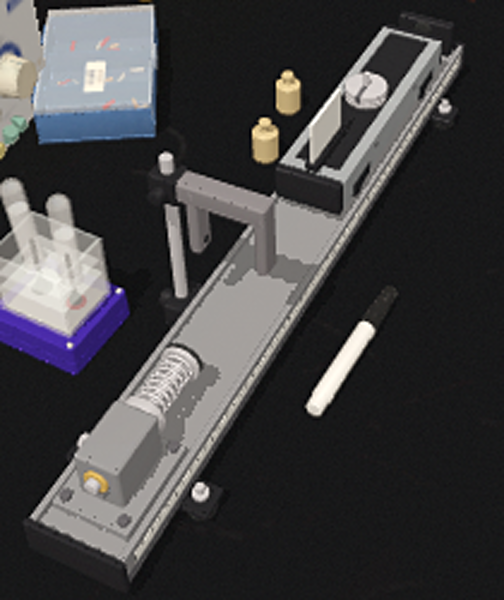

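Enlargements: in the scene crop, trolley top corners are at (488,186), (450,157), (722,82) and (680,40). In the side crop they are at (345,185), (281,165), (440,40) and (390,30). Near lip runs (80,465)–(770,92) in the scene crop and (130,563)–(462,48) in the side crop.

```bash
cat > h.py <<'E'
import numpy as np
K={"scene":(455.606,322.732,202.067,np.array([[-0.6882,-0.5614,0.4597,0.1345],[-0.7255,0.5287,-0.4405,0.4848],[0.0043,-0.6367,-0.7711,0.8047]])),
"side":(466.967,322.534,199.59,np.array([[-0.9639,-0.1643,0.2094,0.3564],[-0.2658,0.6362,-0.7243,0.7292],[-0.0142,-0.7538,-0.6569,0.6717]]))}
def cast(n,u,v,z):
    f,cx,cy,P=K[n]; d=P[:,:3]@[(u-cx)/f,(v-cy)/f,1]; return P[:,3]+d*(z-P[2,3])/d[2]
def sc(u,v,z): return cast("scene",165+u/2.75,145+v/2.75,z)
def si(u,v,z): return cast("side",200+u/2.4,125+v/2.4,z)
E
python3 - <<'E'
from h import *
np.set_printoptions(precision=4,suppress=True)
for nm,z,a,b in [("nose near",.076,(488,186),(345,185)),("nose far",.076,(450,157),(281,165)),("tail near",.076,(722,82),(440,40)),("tail far",.076,(680,40),(390,30)),
 ("lip +x",.04,(80,465),(130,563)),("lip -x",.04,(770,92),(462,48)),("far lip",.04,(27,388),(28,522)),
 ("block rear near top",.08,(92,398),(125,467)),("block rear far",.08,(68,362),(80,440)),("block fr far",.08,(135,325),(107,398)),
 ("massA",.04,(496,90),(265,122)),("massB",.04,(560,45),(288,75)),("pen tip",.008,(335,410),(314,410)),("pen cap",.008,(497,330),(392,292)),
 ("post top",.174,(272,115),(166,157)),("fork near corner",.16,(345,207),(272,203))]:
    print(nm,sc(*a,z),si(*b,z))
E
```

```text
nose near [0.5211 0.0585 0.076 ] [0.5047 0.0692 0.076 ]
nose far [0.5605 0.0597 0.076 ] [0.5614 0.0582 0.076 ]
tail near [ 0.4679 -0.1513  0.076 ] [ 0.4663 -0.1538  0.076 ]
tail far [ 0.5208 -0.1635  0.076 ] [ 0.5152 -0.1588  0.076 ]
lip +x [0.5593 0.3978 0.04  ] [0.56   0.4058 0.04  ]
lip -x [ 0.4501 -0.2028  0.04  ] [ 0.4496 -0.1986  0.04  ]
far lip [0.6325 0.3925 0.04  ] [0.6336 0.3959 0.04  ]
block rear near top [0.5714 0.3707 0.08  ] [0.5744 0.3661 0.08  ]
block rear far [0.6047 0.3673 0.08  ] [0.6097 0.3545 0.08  ]
block fr far [0.598  0.3187 0.08  ] [0.606  0.3192 0.08  ]
massA [ 0.6072 -0.039   0.04  ] [ 0.6045 -0.037   0.04  ]
massB [ 0.6064 -0.116   0.04  ] [ 0.6038 -0.1124  0.04  ]
pen tip [0.4891 0.24   0.008 ] [0.4858 0.2408 0.008 ]
pen cap [0.4568 0.1099 0.008 ] [0.4546 0.1114 0.008 ]
post top [0.6114 0.1784 0.174 ] [0.6072 0.1802 0.174 ]
fork near corner [0.5277 0.1871 0.16  ] [0.5274 0.1926 0.16  ]
```

The rows are not in the units I measure in: turns go in shares of 120 degrees. I convert before sending: -0.124 rad / 2.0944 = -0.0592.

```bash
echo '[[[0.04,0,0,0,0,-0.0592],[0.04,0,0,0,0,-0.0592],[0.04,0,0,0,0,-0.0592],[0.04,0,0,0,0,-0.0592],[0.04,0,0,0,0,-0.0592],[0.04,0,0,0,0,-0.0592],[0.04,0,0,0,0,-0.0592],[0.04,0,0,0,0,-0.0592]]]' | python3 drive.py 0.092
cat >> h.py <<'E'
from scipy.spatial.transform import Rotation as Ro
def go(p,yaw=1.3908):
    from cell import robot, camrig
    s=robot.observe(); R=Ro.from_euler("xyz",s["tool_rot"]); T=Ro.from_euler("xyz",[np.pi,0,yaw])
    print("t",s["time"],"pos",s["tool_pos"],"F",s["contact_force"],"grip",s["grip_force"],s["opening"])
    print("tool d",np.round(R.inv().apply(np.array(p)-s["tool_pos"]),4),"rot",np.round((R.inv()*T).as_rotvec(),4))
E
python3 -c "
from h import *
go([.4992,-.131,.30])"
```

```text
time: 0.82
tool_pos: [0.4111, -0.2557, 0.4043]
tool_rot: [-3.142, -0.0, 1.395]
contact_force: [0.7, -0.5, 0.6]
opening: 0.0915
grip_force: 0.0
t 0.8167 pos [ 0.41109985 -0.25565769  0.40434666] F [ 0.73425806 -0.4961291   0.58855667] grip 0.0 0.09146057038065837
tool d [0.1381 0.065  0.1044] rot [-0.     -0.0002  0.0043]
```

Converted, 0.001 rad / 2.0944 = 0.0005.

```bash
echo '[[[0.0276,0.013,0.0209,0,0,0.0005],[0.0276,0.013,0.0209,0,0,0.0005],[0.0276,0.013,0.0209,0,0,0.0005],[0.0276,0.013,0.0209,0,0,0.0005],[0.0276,0.013,0.0209,0,0,0],[0,0,0,0,0,0]]]' | python3 drive.py
python3 - <<'E'
from h import *
from cell import robot, camrig
import cv2
go([.4992,-.131,.223])
c=camrig.read_camera("wrist"); cv2.imwrite("pics/w1.png",c["image"][:,:,::-1]); np.savez("w1.npz",**{k:c[k] for k in c})
print(c["pose"].round(4).tolist())
E
```

```text
time: 1.32
tool_pos: [0.5001, -0.1295, 0.2962]
tool_rot: [-3.136, -0.003, 1.388]
contact_force: [-1.5, 0.8, -0.3]
opening: 0.092
grip_force: 0.0
t 1.3167 pos [ 0.50014366 -0.12946078  0.29621503] F [-1.53302352  0.77940136 -0.33044173] grip 0.0 0.09196202259057266
tool d [-0.0019 -0.0002  0.0732] rot [-0.006  -0.0028 -0.0024]
[[0.9835, -0.1731, -0.0534, 0.5126], [-0.1811, -0.9482, -0.2612, -0.0588], [-0.0054, 0.2665, -0.9638, 0.2763], [0.0, 0.0, 0.0, 1.0]]
```

View pics/w1.png

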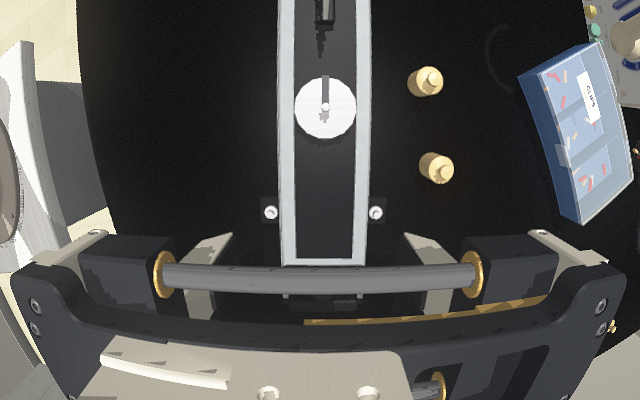

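The wrist view shows the trolley centred between the open fingers: sides at columns ~281 and 371, tail edge at row ~265, pin at (325,107).

```bash
python3 - <<'E'
from h import *
c=np.load("w1.npz"); P=c["pose"]
def w(u,v,z):
    a=np.array([u-c["cx"],v-c["cy"]]);r=np.hypot(*a);t=r/c["fx"]; d=P[:3,:3]@np.r_[a/r*np.sin(t),np.cos(t)]
    return P[:3,3]+d*(z-P[2,3])/d[2]
u=np.array([.1792,.9838]);y=np.array([-.9838,.1792])
for n,a in dict(pin=(325,107,.102),tl=(282,265,.076),tr=(367,265,.076),sl=(280,100,.076),sr=(372,100,.076),sl2=(279,20,.076),sr2=(370,20,.076),f1=(270,212,.02),f2=(376,212,.02)).items():
    p=w(*a); q=p[:2]-[.5402,.094]; print(n,p.round(4),"track",(q@u).round(4),(q@y).round(4))
E
```

```text
pin [ 0.5168 -0.0526  0.102 ] track -0.1484 -0.0033
tl [ 0.4674 -0.1545  0.076 ] track -0.2575 0.027
tr [ 0.5281 -0.1657  0.076 ] track -0.2577 -0.0347
sl [ 0.49   -0.0417  0.076 ] track -0.1425 0.025
sr [ 0.5481 -0.0521  0.076 ] track -0.1423 -0.0339
sl2 [0.499  0.0119 0.076 ] track -0.0881 0.0258
sr2 [0.557  0.0017 0.076 ] track -0.0878 -0.0331
f1 [ 0.4557 -0.1291  0.02  ] track -0.2346 0.0431
f2 [ 0.547  -0.1457  0.02  ] track -0.2346 -0.0496
```

Converted, -0.002 rad / 2.0944 = -0.001.

```bash
echo '[[[-0.002,0.0015,0.025,-0.0014,-0.001,-0.0005],[-0.002,0.0015,0.025,-0.0014,-0.0005,-0.0005],[0,0,0.017,0,0,0],[0,0,0.006,0,0,0],[0,0,0,0,0,0],[0,0,0,0,0,0]]]' | python3 drive.py 0.084
python3 -c "
from h import *
go([.5022,-.1339,.223])"
```

```text
time: 1.87
tool_pos: [0.5018, -0.1388, 0.2281]
tool_rot: [3.135, 0.003, 1.386]
contact_force: [0.4, 1.0, -0.3]
opening: 0.0838
grip_force: 0.0
t 1.8667 pos [ 0.50177737 -0.13883756  0.2280534 ] F [ 0.44571263  1.02939109 -0.31966861] grip 0.0 0.08380909523697957
tool d [ 0.0049 -0.0005  0.005 ] rot [ 0.0069  0.0034 -0.0047]
```

Converted, 0.006 rad / 2.0944 = 0.0029.

```bash
echo '[[[0.004,0,0.004,0.0029,0.0014,-0.0014],[0,0,0,0,0,0]]]' | python3 drive.py; echo '[[[0,0,0,0,0,0],[0,0,0,0,0,0],[0,0,0,0,0,0],[0,0,0,0,0,0],[0,0,0,0,0,0],[0,0,0,0,0,0]]]' | python3 drive.py 0.04 30
python3 -c "
from h import *
go([.5022,-.1339,.223])"
```

```text
time: 2.03
tool_pos: [0.5026, -0.134, 0.2239]
tool_rot: [3.141, 0.0, 1.39]
contact_force: [-0.4, -0.3, 0.1]
opening: 0.0839
grip_force: 0.0
time: 2.53
tool_pos: [0.5024, -0.1343, 0.2234]
tool_rot: [3.141, 0.0, 1.39]
contact_force: [-0.2, -0.3, 2.3]
opening: 0.0602
grip_force: 30.0
t 2.5333 pos [ 0.50243949 -0.1342936   0.22342038] F [-0.18763886 -0.33747134  2.29609723] grip 29.99870538711548 0.06023396411480252
tool d [ 0.0003 -0.0003  0.0004] rot [ 0.0004  0.0002 -0.001 ]
```

```bash
echo '[[[0.01,0,0,0,0,0],[0.02,0,0,0,0,0],[0.025,0,0,0,0,0],[0.025,0,0,0,0,0],[0.025,0,0,0,0,0],[0.025,0,0,0,0,0],[0.02,0,0,0,0,0],[0.01,0,0,0,0,0]]]' | python3 drive.py
echo '[[[0.005,0,0,0,0,0],[0,0,0,0,0,0],[0,0,0,0,0,0]]]' | python3 drive.py
python3 - <<'E'
from h import *
go([.5024+.214*.1792,-.1343+.214*.9838,.2234])
from cell import robot, camrig
import cv2
c=camrig.read_camera("side")["image"][:,:,::-1][125:375,200:410]; cv2.imwrite("pics/si2.png",cv2.resize(c,None,fx=2.4,fy=2.4,interpolation=cv2.INTER_CUBIC))
E
```

```text
time: 3.2
tool_pos: [0.5317, 0.0256, 0.2234]
tool_rot: [3.14, -0.001, 1.391]
contact_force: [1.9, -1.1, 1.1]
opening: 0.0596
grip_force: 30.0
time: 3.45
tool_pos: [0.5322, 0.0277, 0.2234]
tool_rot: [3.141, 0.0, 1.39]
contact_force: [0.8, 0.0, 1.6]
opening: 0.0602
grip_force: 30.0
t 3.45 pos [0.53219617 0.02768472 0.22338351] F [0.84968967 0.0329043  1.59076132] grip 29.99675542116165 0.06015230184079247
tool d [ 0.0493 -0.0003 -0.    ] rot [ 0.0006  0.0003 -0.0006]
```

View pics/si2.png

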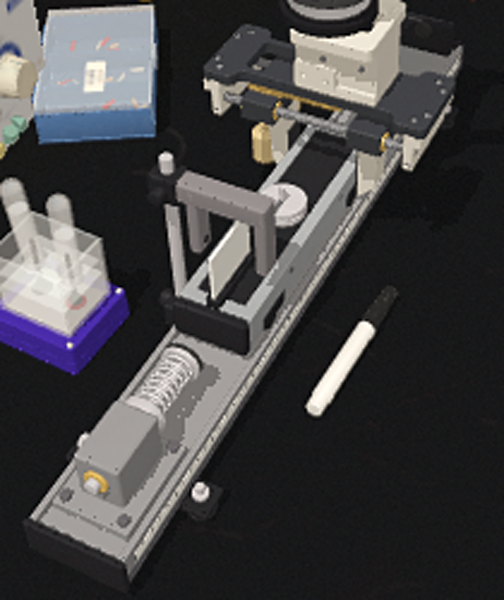

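The card is between the fork prongs with clearance on both sides. The nose edge is near (212,330) and the plunger head near (185,360), a gap of roughly 30 mm. I'll creep forward and watch the force.

```bash
echo '[[[0.007,0,0,0,0,0],[0.007,0,0,0,0,0],[0.006,0,0,0,0,0],[0,0,0,0,0,0],[0,0,0,0,0,0]]]' | python3 drive.py
for i in 1 ; do python3 -c "
from h import *
go([.5408,.0762,.2234])"; done
echo '[[[0.005,0,0,0,0,0],[0.005,0,0,0,0,0],[0,0,0,0,0,0],[0,0,0,0,0,0]]]' | python3 drive.py
python3 -c "
from h import *
go([.5408,.0762,.2234])"
```

```text
time: 3.92
tool_pos: [0.5359, 0.0481, 0.2233]
tool_rot: [3.141, -0.0, 1.39]
contact_force: [2.5, 0.1, 4.0]
opening: 0.0601
grip_force: 30.0
t 3.9167 pos [0.53593431 0.04809143 0.22334373] F [2.47556593 0.09485062 3.97047738] grip 30.003013014793396 0.06005740422672623
tool d [ 0.0285 -0.0003 -0.    ] rot [ 0.0008 -0.0003 -0.0008]
time: 4.25
tool_pos: [0.5377, 0.0579, 0.2234]
tool_rot: [3.141, -0.0, 1.39]
contact_force: [1.8, -0.5, 5.5]
opening: 0.0597
grip_force: 30.0
t 4.25 pos [0.53772126 0.05789194 0.2233544 ] F [ 1.84012242 -0.51570758  5.47902811] grip 30.003291964530945 0.059742129009503445
tool d [ 0.0186 -0.0003 -0.    ] rot [ 0.0009 -0.0003 -0.0008]
```

```bash
for i in 1; do echo '[[[0.004,0,0,0,0,0],[0,0,0,0,0,0],[0,0,0,0,0,0],[0,0,0,0,0,0]]]' | python3 drive.py; done
echo '[[[0.004,0,0,0,0,0],[0,0,0,0,0,0],[0,0,0,0,0,0],[0,0,0,0,0,0]]]' | python3 drive.py
echo '[[[0.004,0,0,0,0,0],[0,0,0,0,0,0],[0,0,0,0,0,0],[0,0,0,0,0,0]]]' | python3 drive.py
python3 - <<'E'
from h import *
go([.5408,.0762,.2234])
from cell import robot, camrig
import cv2
c=camrig.read_camera("side")["image"][:,:,::-1][240:370,205:325]; cv2.imwrite("pics/si3.png",cv2.resize(c,None,fx=4.5,fy=4.5,interpolation=cv2.INTER_CUBIC))
E
```

```text
time: 4.58
tool_pos: [0.5383, 0.0611, 0.2233]
tool_rot: [3.141, 0.001, 1.39]
contact_force: [2.5, -3.0, 5.0]
opening: 0.0599
grip_force: 30.0
time: 4.92
tool_pos: [0.539, 0.0648, 0.2233]
tool_rot: [3.141, 0.001, 1.39]
contact_force: [1.5, -5.5, 4.6]
opening: 0.06
grip_force: 30.0
time: 5.25
tool_pos: [0.5397, 0.0685, 0.2234]
tool_rot: [3.141, 0.001, 1.39]
contact_force: [2.2, -5.4, 6.1]
opening: 0.0597
grip_force: 30.0
t 5.25 pos [0.53969958 0.06851565 0.22335596] F [ 2.17461496 -5.39544487  6.12177053] grip 30.003126561641693 0.0597471411184368
tool d [ 0.0078 -0.0003 -0.0001] rot [ 0.0003  0.0013 -0.0011]
```

View pics/si3.png

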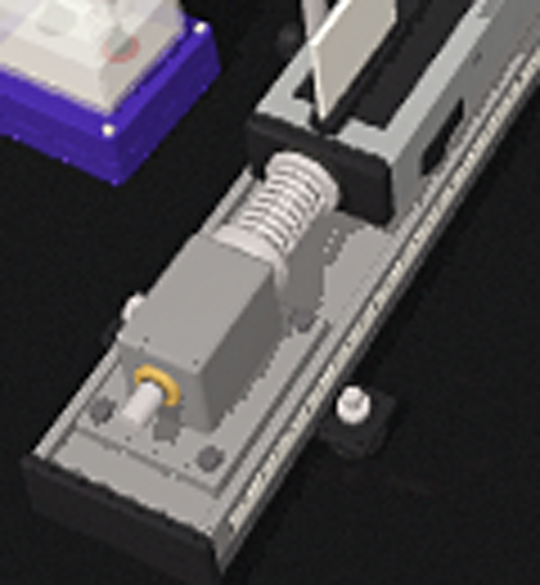

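The nose is on the plunger and the rod's tail has started out of the launcher, at (140,400). No ring is clearly past the rear face yet, which fits about 8–10 mm.

```bash
echo '[[[0.004,0,0,0,0,0],[0,0,0,0,0,0],[0,0,0,0,0,0],[0,0,0,0,0,0]]]' | python3 drive.py
echo '[[[0.004,0,0,0,0,0],[0,0,0,0,0,0],[0,0,0,0,0,0],[0,0,0,0,0,0],[0,0,0,0,0,0]]]' | python3 drive.py
python3 - <<'E'
from h import *
go([.5408,.0762,.2234])
from cell import robot, camrig
import cv2
im=[camrig.read_camera("side")["image"][:,:,::-1].astype(float) for _ in range(5)]
f=[robot.observe()["contact_force"] for _ in range(1)]; print(f)
c=np.mean(im,0).clip(0,255).astype(np.uint8)[310:345,215:260]; cv2.imwrite("pics/si4.png",cv2.resize(c,None,fx=14,fy=14,interpolation=cv2.INTER_CUBIC))
E
```

```text
time: 5.63
tool_pos: [0.5404, 0.0722, 0.2234]
tool_rot: [3.141, 0.002, 1.39]
contact_force: [1.1, -7.3, 6.2]
opening: 0.0599
grip_force: 30.0
time: 6.05
tool_pos: [0.5411, 0.0759, 0.2233]
tool_rot: [3.141, 0.002, 1.39]
contact_force: [-0.1, -9.9, 6.9]
opening: 0.0601
grip_force: 30.0
t 6.05 pos [0.54110242 0.07587456 0.22334662] F [-0.11776419 -9.8568016   6.94337629] grip 30.003271400928497 0.06010032918915605
tool d [ 0.0003 -0.0004 -0.0001] rot [ 0.0002  0.0021 -0.0012]
[array([ 0.9685076 , -8.23860412,  4.93317268])]
```

View pics/si4.png

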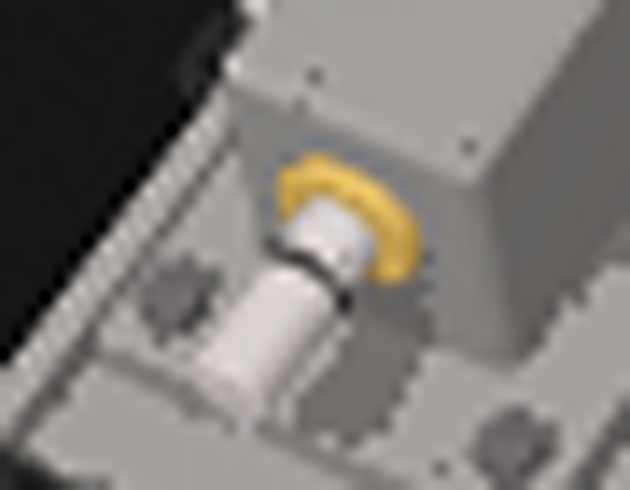

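One ring (the 10 mm one) is clearly out, at crop (310,272). The bush is at about (350,220), and the rear face's top edge runs (235,95)–(490,185). Next I'll compute how far the ring stands from the face.

```bash
python3 - <<'E'
from h import *
u=np.array([.1792,.9838,0]);y=np.array([-.9838,.1792,0])
f,cx,cy,P=K["side"]
def pr(p):
    q=P[:,:3].T@(p-P[:,3]); return np.array([cx+f*q[0]/q[2],cy+f*q[1]/q[2]])
def px(a,b): return np.array([215+a/14,310+b/14])
# reference: rear top edge corners -> world at z=.08
A=cast("side",*px(235,95),.08);B=cast("side",*px(490,185),.08);M=(A+B)/2
print(A,B,"width",np.linalg.norm(A-B),"mid track",(M-[.5402,.094,.08])@u,(M-[.5402,.094,.08])@y)
for d in (0,2,4,6,8,10,12,20): print(d,((pr(M-[0,0,.016]+u*d*1e-3)-[215,310])*14).round(0))
C=np.array([.5402,.094,.064])-.0035*y
print("rel tool pos along", (np.array([.54110,.07587,0])-C)@u)
for d in (0,5,10): print("abs",d,((pr(C+u*(.283+d*1e-3))-[215,310])*14).round(0))
E
```

```text
[0.60581878 0.3692804  0.08      ] [0.57501862 0.37277129 0.08      ] width 0.030997356771258318 mid track 0.28153721727235353 0.0002378738226654284
0 [381. 226.]
2 [371. 240.]
4 [360. 255.]
6 [350. 269.]
8 [340. 284.]
10 [329. 299.]
12 [319. 313.]
20 [277. 373.]
rel tool pos along -0.017675014000000006
abs 0 [344. 224.]
abs 5 [319. 260.]
abs 10 [293. 296.]
```

Estimates of the current depth:
- Ring: about 16.5 mm.
- Tool travel: about 17.3 mm.
- Force: about 17 mm.

I'll advance 3 mm and check.

```bash
echo '[[[0.003,0,0,0,0,0],[0,0,0,0,0,0],[0,0,0,0,0,0],[0,0,0,0,0,0],[0,0,0,0,0,0],[0,0,0,0,0,0]]]' | python3 drive.py
python3 - <<'E'
from h import *
from cell import robot, camrig
import cv2
im=[];f=[]
for _ in range(20):
    im.append(camrig.read_camera("side")["image"][:,:,::-1].astype(float)); f.append(robot.observe()["contact_force"])
F=np.mean(f,0);print(F,"along",F@[.1792,.9838,0],np.std(f,0)/20**.5)
go([.5408,.0762,.2234])
c=np.mean(im,0).clip(0,255).astype(np.uint8)[310:345,215:260]; cv2.imwrite("pics/si5.png",cv2.resize(c,None,fx=14,fy=14,interpolation=cv2.INTER_CUBIC))
E
```

```text
time: 6.8
tool_pos: [0.5416, 0.0786, 0.2233]
tool_rot: [3.142, 0.002, 1.39]
contact_force: [1.2, -9.8, 6.2]
opening: 0.0601
grip_force: 30.0
[ 0.50795756 -9.63102292  6.2915101 ] along -9.383974356934585 [0.09008302 0.0947881  0.10750728]
t 7.8 pos [0.54161159 0.07865512 0.2233339 ] F [-0.07134358 -9.26132834  6.92553152] grip 30.0031578540802 0.05976164617880685
tool d [-0.0026 -0.0004 -0.0001] rot [ 0.0001  0.0024 -0.0012]
```

View pics/si5.png

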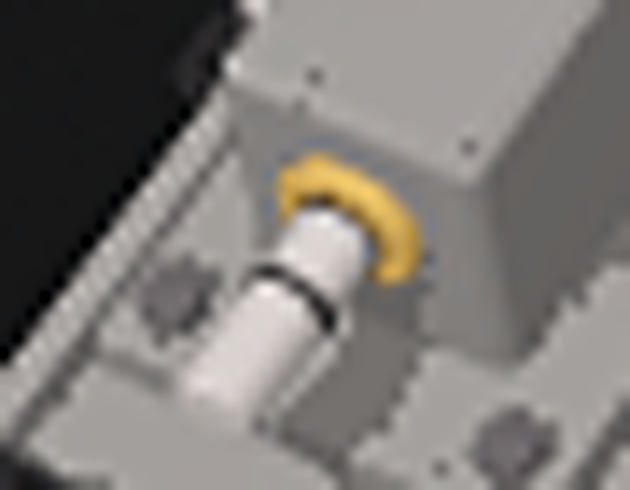

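The first ring is now at (297,295), about 10 mm beyond the face. The second ring is just showing dark in the bush mouth at (318,202). The force of about 9.5 N also agrees with about 19–20 mm, and the arm is steady, so I'm handing in.

```bash
python3 -c "
from cell import robot, camrig
print(robot.hand_in())"
```

```text
the job is handed in; nothing more can be done
None
```

I handed the job in with the gripper holding the trolley steady against the launcher at about 19.5 mm in (ring position and a push of about 9.5 N agree), the card past the gate, and no result returned yet.

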